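Dust off a test tile: hang it over the suction port and hold the sprung shutter half open

ROBOT

A 7-joint arm with a two-finger parallel gripper is mounted at the origin on the work surface. World frame = base frame: x ahead of the robot, y to its left, z up, the work surface at z = 0. Lengths are in m, angles in rad, forces in N, time in s.
With the tool pointing down it reaches from about 0.4 to 0.875 m from the base axis. Payload 4.4 kg.
Tool frame: the origin (TCP) lies midway between the tips of the shut fingers; the grasp point (between the pads) lies 19 mm behind it; z points along the fingers, y is the line along which they close (so a half turn about z gives the same grasp; the last joint's range is limited). The gripper opens to 85 mm and grips with 20 to 120 N. Pads are 22 mm wide; open, the fingers measure 114 mm over their backs; the gripper's body (76 mm by 85 mm) begins 54 mm behind the grasp point. The pads swing forward as they close: fully open they stand 13 mm farther back than shut.
Start: joints at [-1.199, 0.628, 0.038, 1.517, -0.027, 0.996, -0.02], TCP at [0.276, 0.589, 0.231] pointing down, gripper open.
Joint ranges: [-3.06, 3.06], [-0.37, 2.12], [-1.25, 1.32], [0.18, 2.47], [-1.1, 4.24], [0.23, 1.98], [-2.94, 2.94]. Speed limits (rad/s): [2.57, 2.57, 3.14, 3.14, 3.14, 3.14, 3.14].

INTERFACE

Orientations are given as a unit quaternion [x, y, z, w].
In Python, from rig import state, eyes, order gives the robot as it stands. The module is installed in compiled form; this text tells all that it offers.
- The arm moves only by the shell command python3 -m handwheel 'ROWS' [FORCE]. ROWS is JSON, a list of rows, each a list of 7 numbers: the shift along the world's x, y, z in mm, then the turn, a rotation vector about the world's x, y, z in degrees, then the closure, from 0 (fully open) to 1 (shut). In form: [[tx, ty, tz, wx, wy, wz, jaw], ...]. A call has 1 to 10 rows; each row is the pose to reach, as a shift and turn from the pose commanded when the call began; what a row does not reach only later rows make up. A row lasts 1/10 s, in which the tool goes at most 50 mm and 8.59 degrees, less where a joint would pass 70% of its speed; a pose out of reach is approached as far as the arm can. A call with a gripper value outside its range is refused whole. The fingers move at their own pace and stop on an object; FORCE is the grip in N (left out, the last holds). Time passes only in rows, so rows that repeat a pose let the fingers close. It gives the time, the measured TCP pose, the force, the opening and the grip force at its end, in the units of the state.
- state(): the state, without advancing time (a new reading comes with each control period).
- eyes.get_image(name): name is "scene" or "top"; returns a dict with "image" (480x640x3 uint8, red, green, blue), "K" (3x3 intrinsics, pixels), "eye" and "attitude" of the camera in the world. Camera axes: x right, y up, looking along -z (the intrinsics and any distortion apply to the point x, -y, -z); pixel columns grow to the right and rows downward; lengths in m; the calibration is good to about 2 mm. A picture is of the moment at which its call begins. There is no depth.
- order.sign_off(): hands the job in; it is judged then, once.
The state is a dict: "t": time; "joints": joint angles; "joint_vel": joint speeds; "joint_efforts": joint torques, N m; "tool_pos": TCP position; "orientation": TCP orientation; "contact_force": force on the tool from outside, world axes, zero at the start; "wrist_torque": the same for the moment, N m; "width": opening from 0.0 (shut) to 1.0 (fully open); "grasp_force": force on a finger pad.
Only numpy, scipy, OpenCV 4.12 (cv2) and the standard library are available. Lean on these libraries where they do the work, as an engineer would, in place of code of your own. Each camera call takes 0.05 s, during which the arm holds its last target. There are 200 camera calls.

TASK

Take the blue test tile out of the wooden rack and hang it by its hole on the brass peg of the grey dust-off box, so that it hangs free over the suction port. Once you have let go of it and it hangs quietly, slide the port's sprung shutter by its orange handle to half open (its black pointer at the green mark), never opening it nearly all the way, and finish while still holding it steady there: it springs shut if let go. Leave the other tiles, pots and the brush where they are.

Things in the scene. Friction and masses are not known exactly. Their poses are not given: they have to be found in the camera images.
- station: Grey suction box, fixed, 160 (x) by 320 (y) by 60 mm high; z up, x away from the robot at yaw 0. Origin on the table, mid x, 190 mm from its +y end. On top 10 mm high rails along y at x -56 and 56 mm, the yellow shutter between them; port below it at y 90..150. Post, 14 mm thick, at x 72 y 120, 185 mm high, with a peg to -x. Stripes: white shut, green half, red fully open.
- peg_tip (a point): Centre of the free end of the brass peg: at x 0, y 120, z 190 mm of the box's frame. The peg is a straight round bar, 8 mm thick with a round end reaching 4 mm further, 71 mm long between peg_tip and peg_root, rising about 10 degrees towards its tip. Axes of the box.
- peg_root (a point): Centre line of the peg where it meets the post: x 70, y 120, z 178 mm of the box's frame. Same axes as the box.
- gate (a joint): Opening of the shutter in m: 0 shut (start), 0.030 half open, 0.060 fully open (hard stop). It slides along the box's -y, away from the peg. The spring pushes it shut with 3 N at 0, 7.5 N at half, 12 N fully open (150 N/m), plus 0.6 N of friction.
- gate_grip (a point): Point on the centre line of the orange handle, an upright block fixed on the shutter, 26 mm (x) by 14 mm (y, the sliding direction) by 46 mm high. The point is 16 mm below the handle's top and 30 mm above its foot; in the box's frame it is at x 0, y -30 mm minus the opening, z 95 mm. Axes of the box. Pinch the handle there from above, or push on its +y face.
- tile: Blue glazed ceramic tile, about 130 g, 50 mm wide (its x), 10 mm thick (its y), 125 mm tall (its z). Origin: centre of its lower edge face. It stands upright in one of three slots of the rack (which one varies), and has one round hole through its thickness.
- tile_hole (a point): Centre of the tile's hole: 23 mm diameter, 85 mm above the tile's lower edge and 40 mm below its upper edge, axis along the tile's y. Same axes as the tile.
- rack: Fixed wooden rack, 64 mm (x) by 200 mm (y) by 24 mm high, origin at the centre of its underside, position and yaw vary. Three slots along x at y = -65, 0, +65 mm, each 14 mm wide and 14 mm deep (floor at z 10 mm); one tile stands in each, its faces square to the rack's y.
- tile_white: White tile of the same shape in the rack: leave it alone.
- tile_clay: Red-brown tile of the same shape in the rack: leave it alone.
- jar: Green glaze jar, 72 mm diameter, 85 mm high, origin under its centre; bystander.
- bottle: Blue glaze bottle, 56 mm diameter, 150 mm high, origin under its centre; bystander.
- tin: Red tin, 60 mm diameter, 45 mm high, origin under its centre; bystander.
- bowl: White bowl, 110 mm diameter, 50 mm high, origin under its centre; bystander.
- brush: Brush lying on the table; bystander.

How it is judged:
On the way:
1. the blue tile hangs by its hole on the peg, let go and quiet, with the shutter still shut (x of tile_hole in the frame of station between 0.003 and 0.068 m and y of tile_hole in the frame of station between 0.11 and 0.13 m and z of tile_hole in the frame of station between 0.16 and 0.192 m and angle between tile's own z axis and vertical below 0.25 rad and contact force between tile and station above 0.4 N and contact force between tile and the fingers below 0.05 N and contact force between tile and gate below 0.05 N and linear speed of tile below 0.04 m/s and value of joint gate below 0.005 m), for 0.3 s.
At the end, for the whole second after the job is handed in: The blue tile hangs by its hole on the peg, untouched by the robot, upright within 0.25 rad and slower than 40 mm/s; the shutter is held still (under 10 mm/s) between 24 and 36 mm of its 60 mm travel by the fingers pressing on its orange handle with more than 3 N (x of tile_hole in the frame of station between 0.003 and 0.068 m and y of tile_hole in the frame of station between 0.11 and 0.13 m and z of tile_hole in the frame of station between 0.16 and 0.192 m and angle between tile's own z axis and vertical below 0.25 rad and contact force between tile and station above 0.4 N and contact force between tile and the fingers below 0.05 N and contact force between tile and gate below 0.05 N and linear speed of tile below 0.04 m/s and value of joint gate between 0.024 and 0.036 m and velocity of joint gate between -0.01 and 0.01 m/s and contact force between the fingers and gate above 3 N); the arm keeps its last pose, push and grip.
It fails at once if the shutter is opened past 48 mm of its 60 mm (value of joint gate above 0.048 m).
It fails at once if another tile, pot or the brush is moved more than 30 mm (distance of any of tile_white, tile_clay, jar, bottle, tin, bowl, brush from where it was at the start of the episode above 0.03 m).
It fails at once if another tile, a pot or the bowl is tipped (angle between any of tile_white, tile_clay, jar, bottle, tin, bowl's own z axis and vertical above 0.4 rad).
It also fails if it takes over 54 s, if anything falls off the work surface, if the arm or the gripper's body presses on something with over 40 N, if the wrist force passes 120 N, or if a joint passes its speed limit or range.

## Working session

There is one attempt and no reset: what is moved stays moved. The work goes in short steps, Python scripts to look and compute and a shell command to move; the robot and the scene stay as the last step left them, time stands still between calls to the robot, and variables do not carry over. Pictures are saved under pics/ and viewed, at most 13 in all, crops included, and the job is handed in when it is done.

```bash
mkdir -p pics
python3 - <<'E'
from rig import state, eyes
import cv2,pickle
s=state();print({k:s[k] for k in('t','tool_pos','orientation','width')})
for n in('scene','top'):
    d=eyes.get_image(n);pickle.dump(d,open(f'{n}0.pkl','wb'))
    cv2.imwrite(f'pics/{n}0.png',d['image'][:,:,::-1]);print(n,d['K'],d['eye'],d['attitude'],d.keys())
E
```

```text
{'t': 0.0, 'tool_pos': array([0.27526776, 0.58814084, 0.23038193]), 'orientation': array([ 2.17152181e-01,  9.76137291e-01, -9.35562924e-04, -2.08364557e-04]), 'width': 1.003166734240078}
scene [[515.32910178   0.         310.89394335]
 [  0.         515.32910178 242.1884939 ]
 [  0.           0.           1.        ]] [1.61596691 0.05417549 1.24792043] [0.24951674 0.26494465 0.66342309 0.65377024] dict_keys(['image', 'K', 'eye', 'attitude'])
top [[501.68158966   0.         315.22331209]
 [  0.         501.68158966 226.04871711]
 [  0.           0.           1.        ]] [0.41982181 0.00192364 1.74472872] [-0.03170413  0.03630687  0.71191313 -0.70061142] dict_keys(['image', 'K', 'eye', 'attitude'])
```

View pics/scene0.png

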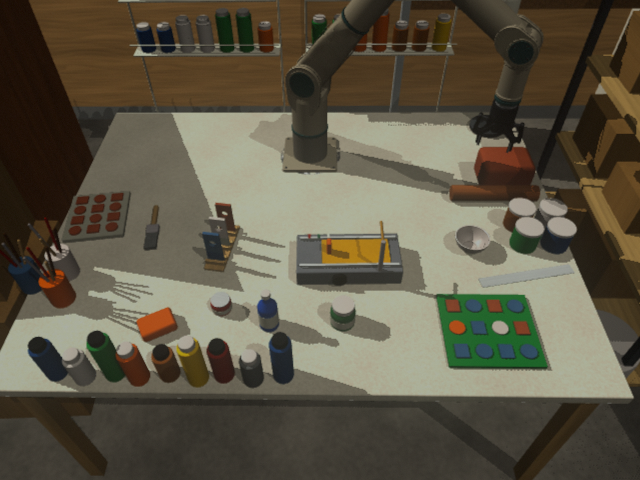

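View pics/top0.png

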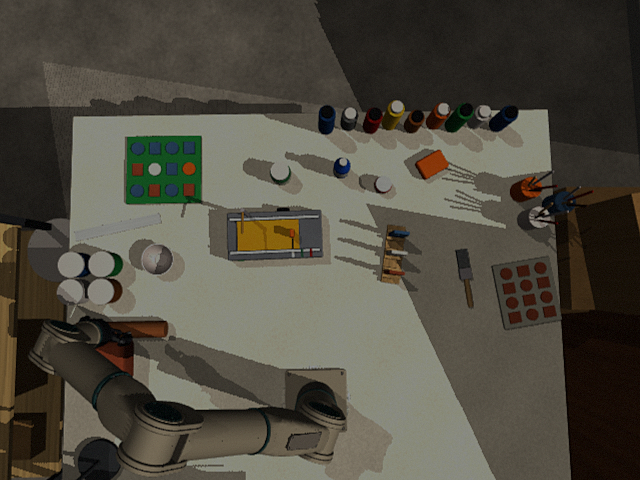

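The scene view faces the robot. The top view has +x up and +y left, with the box at about (275,235), the handle at (292,233), the rack at (395,255) and the blue tile at its far end (398,234). Next I'll zoom in on both.

```bash
cat > h.py <<'E'
import numpy as np,cv2,pickle
from scipy.spatial.transform import Rotation as R
def ray(d,p):
    K=d['K'];v=np.array([(p[0]-K[0,2])/K[0,0],-(p[1]-K[1,2])/K[1,1],-1.])
    v=R.from_quat(d['attitude']).apply(v);return np.array(d['eye']),v/np.linalg.norm(v)
def onz(d,p,z):
    o,v=ray(d,p);return o+v*(z-o[2])/v[2]
def tri(d1,p1,d2,p2):
    a,u=ray(d1,p1);b,v=ray(d2,p2)
    s=np.linalg.lstsq(np.c_[u,-v],b-a,rcond=None)[0];P,Q=a+u*s[0],b+v*s[1]
    return (P+Q)/2,np.linalg.norm(P-Q)
def pix(d,P):
    K=d['K'];c=R.from_quat(d['attitude']).inv().apply(np.atleast_2d(P)-d['eye'])
    return np.c_[K[0,2]+K[0,0]*c[:,0]/-c[:,2],K[1,2]-K[1,1]*c[:,1]/-c[:,2]]
def load(n): return pickle.load(open(n+'.pkl','rb'))
E
python3 - <<'E'
from h import *
s=load('scene0')['image'][:,:,::-1];t=load('top0')['image'][:,:,::-1]
def c(i,x,y,w,h,k): return cv2.resize(i[y:y+h,x:x+w],None,fx=k,fy=k,interpolation=cv2.INTER_CUBIC)
b=lambda i:cv2.convertScaleAbs(i,alpha=1.5)
cv2.imwrite('pics/sc1.png',b(np.vstack([c(s,195,190,80,90,5)[:,:400],])))
a=c(s,290,215,120,75,5); cv2.imwrite('pics/st_s.png',b(np.vstack([a,np.zeros((0,600,3),np.uint8)])))
L=c(t,222,200,110,65,5); 
Rk=c(t,375,220,40,70,5)
r2=c(s,195,195,60,80,5)
H=400
f=lambda i:cv2.copyMakeBorder(i,0,H-i.shape[0],0,5,cv2.BORDER_CONSTANT)
cv2.imwrite('pics/racks.png',b(np.hstack([f(Rk),f(r2)])))
f=lambda i:cv2.copyMakeBorder(i,0,5,0,600-i.shape[1],cv2.BORDER_CONSTANT)
cv2.imwrite('pics/stat.png',b(np.vstack([f(c(s,290,215,120,75,4)),f(c(t,222,200,110,65,4))])))
E
```

```text
(no output)
```

View pics/racks.png

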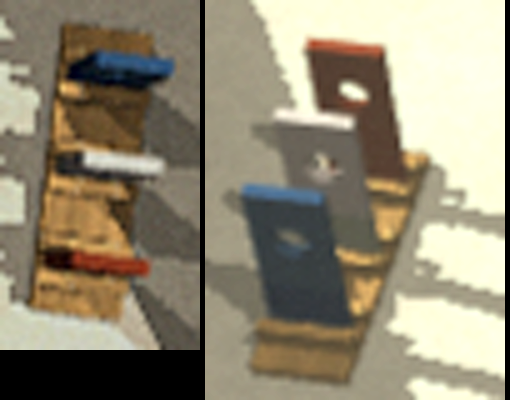

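View pics/stat.png

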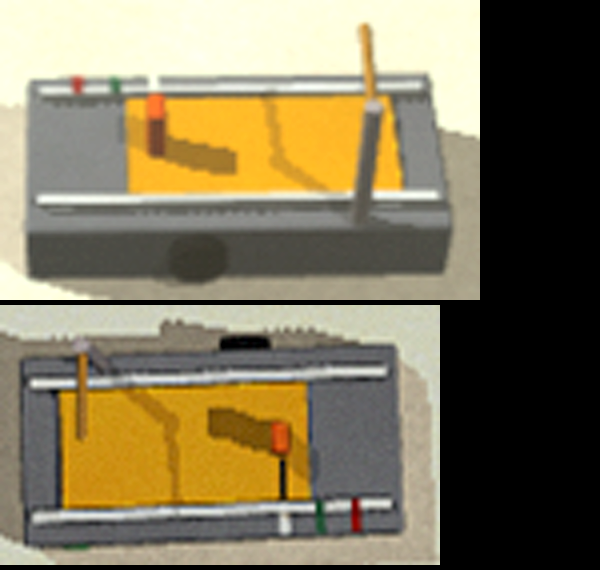

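The rack crops show the bright-blue top face at about (402,234) in the top view and about (211,234) in the scene view. The station crops show the handle's orange top, the peg from the post towards -x, and the pointer at white. I'll get the measurements with masks.

Run:
```python
from h import *
S,T=load('scene0'),load('top0')
def blob(d,roi,lo,hi):
    x,y,w,h=roi;I=cv2.cvtColor(d['image'],cv2.COLOR_RGB2HSV)[y:y+h,x:x+w]
    I=cv2.resize(I,None,fx=4,fy=4,interpolation=cv2.INTER_NEAREST)
    m=cv2.inRange(I,lo,hi);n,l,st,c=cv2.connectedComponentsWithStats(m)
    k=1+np.argmax(st[1:,4]);pts=np.argwhere(l==k)[:,::-1].astype(np.float32)
    off=np.array([x,y]);r=cv2.minAreaRect(pts)
    return (c[k]-1.5)/4+off,(cv2.boxPoints(r)-1.5)/4+off,st[k,4]/16
np.set_printoptions(precision=4,suppress=True)
I=cv2.cvtColor(T['image'],cv2.COLOR_RGB2HSV);print('top V\n',I[228:240,386:412,2])
I=cv2.cvtColor(S['image'],cv2.COLOR_RGB2HSV);print('sc V\n',I[229:240,200:222,2])
for n,lo,hi,rs,rt in[('blue',(100,100,75),(125,255,255),(200,225,25,45),(385,225,30,18)),('handle',(3,180,150),(16,255,255),(320,230,20,25),(285,225,15,20)),
  ('peg',(8,120,90),(24,255,235),(375,217,15,27),(236,210,12,19))]:
    a=blob(S,rs,lo,hi);b=blob(T,rt,lo,hi);print(n,a,b)
    print(tri(S,a[0],T,b[0]))
# rails (white) in top
g=T['image'].astype(int)
m=(g.min(2)>150).astype(np.uint8);m[:205]=0;m[262:]=0;m[:,:226]=0;m[:,325:]=0
n,l,st,c=cv2.connectedComponentsWithStats(m);print(st,c)
for k in range(1,n):
    if st[k,4]>60:
        p=np.argwhere(l==k)[:,::-1].astype(np.float32);r=cv2.boxPoints(cv2.minAreaRect(p));print([onz(T,q,.07)[:2] for q in r])
```

```text
top V
 [[ 80  49  65  62  64  68  66  69  76  73  73  68  67  73  72  75  78  79
   82  84  83  86  88  88  92  89]
 [ 80  37  72  68  75  81  71  72  65  66  68  66  65  75  73  80  80  84
   79  70  92  84  83  86  87  91]
 [ 64  45  86  84  88  88  61  42  45  66  62  60  60  59  59  66  67  77
   73  60  78  95  91  90  86  87]
 [ 58  43  77  70  62  57  19  21  53  85  86  81  80  78  73  76  73  68
   61  59  67  79  74  72  91  87]
 [ 60  50  52  41  19  11  12  20  53  80  72  79  83  84  83  82  87  86
   84  86  85  80  80  76  85  87]
 [ 59  69  44  11  13  16  17  21  32  52  46  51  59  61  63  63  76  76
   76  88  83  83  82  78  86  86]
 [ 48  70  39  15  19  21  22  20  19  17  19  27  39  34  18  26  41  49
   53  63  63  62  69  78  88  86]
 [ 48  68  29  13  19  19  16  16  23  24  27  29  47  36  19  21  20  16
   14  14  10  26  46  80  82  82]
 [ 64 107  93  83  55  40  24  19  11  18  11  11  17  13  17  16  20  19
   18  26  40  53  77  87  85  84]
 [ 68 154 148 144 114  75  47  46  43  39  33  41  36  33  18  14  10  11
   30  56  78  81  89  83  86  87]
 [ 
[... 1194 characters left out ...]
 44  42  45  44  44  45  44  44
   44  42  53  63]]
blue (array([209.8148, 233.4444]), array([[202.3481, 233.8404],
       [202.6673, 231.2865],
       [217.6519, 233.1596],
       [217.3327, 235.7135]]), np.float64(27.0)) (array([402.037 , 232.0741]), array([[394.38, 232.34],
       [394.76, 229.68],
       [409.6 , 231.8 ],
       [409.22, 234.46]]), np.float64(27.0))
(array([ 0.5516, -0.2899,  0.1298]), np.float64(0.0007721223905975708))Traceback (most recent call last):
  File "<stdin>", line 15, in <module>
  File "<stdin>", line 7, in blob
    return _wrapfunc(a, 'argmax', axis=axis, out=out, **kwds)
    return bound(*args, **kwds)
ValueError: attempt to get argmax of an empty sequence
```

Run:
```python
from h import *
np.set_printoptions(precision=4,suppress=True)
S,T=load('scene0'),load('top0')
for d,p in((S,(328,240)),(T,(292,232)),(S,(381,230)),(T,(242,220)),(S,(384,241)),(S,(345,237)),(T,(235,238))):
    I=cv2.cvtColor(d['image'],cv2.COLOR_RGB2HSV);x,y=p
    print(p,[tuple(map(int,I[y+b,x+a])) for a,b in((0,0),(-3,0),(3,0),(0,-3),(0,3))])
def blob(d,roi,lo,hi):
    x,y,w,h=roi;I=cv2.cvtColor(d['image'],cv2.COLOR_RGB2HSV)[y:y+h,x:x+w]
    m=cv2.inRange(I,lo,hi);n,l,st,c=cv2.connectedComponentsWithStats(m)
    k=1+np.argmax(st[1:,4]);p=np.argwhere(l==k)[:,::-1]+[x,y];return c[k]+[x,y],p
a,p1=blob(S,(320,230,20,25),(3,180,180),(14,255,255));b,p2=blob(T,(285,225,15,20),(3,150,120),(13,255,255))
print('handle',a,p1.min(0),p1.max(0),b,p2.min(0),p2.max(0),tri(S,a,T,b))
# yaw of blue tile/rack: top & scene at z .135
for d,q in((S,[[202.35,232.6],[217.65,234.4]]),(T,[[394.5,231],[409.4,233.1]])):
    P=[onz(d,x,.135) for x in q];v=P[1]-P[0];print('tile',np.array(P),np.mean(P,0),np.linalg.norm(v),np.degrees(np.arctan2(v[1],v[0])))
# rails
for n,d,roi in(('T',T,(226,205,99,57)),('S',S,(290,225,120,50))):
    x,y,w,h=roi;g=d['image'].astype(int)[y:y+h,x:x+w]
    for th in(130,150,):
        m=((g.min(2)>th)).astype(np.uint8);k,l,st,c=cv2.connectedComponentsWithStats(m)
        for i in range(1,k):
            if st[i,4]>60:
                p=np.argwhere(l==i)[:,::-1].astype(np.float32)+[x,y]
                r=cv2.boxPoints(cv2.minAreaRect(p.astype(np.float32)))
                c0=(r[0]+r[1])/2;
                e=[(r[0]+r[1])/2,(r[2]+r[3])/2] if np.linalg.norm(r[0]-r[1])<np.linalg.norm(r[1]-r[2]) else [(r[1]+r[2])/2,(r[3]+r[0])/2]
                P=[onz(d,q,.07) for q in e];v=P[0]-P[1];print(n,th,st[i],np.array(e),np.array(P)[:,:2],np.linalg.norm(v),np.degrees(np.arctan2(v[1],v[0])))
```

```text
(328, 240) [(11, 210, 174), (20, 211, 173), (17, 207, 159), (30, 25, 156), (10, 205, 169)]
(292, 232) [(10, 237, 138), (17, 230, 91), (20, 237, 115), (14, 234, 122), (11, 231, 148)]
(381, 230) [(19, 152, 146), (28, 37, 174), (28, 39, 170), (19, 169, 142), (19, 145, 146)]
(242, 220) [(18, 212, 106), (108, 28, 111), (95, 18, 85), (18, 221, 112), (17, 192, 101)]
(384, 241) [(16, 25, 131), (19, 83, 145), (20, 185, 131), (19, 118, 95), (20, 36, 63)]
(345, 237) [(40, 11, 144), (37, 16, 140), (40, 11, 145), (30, 15, 104), (20, 213, 174)]
(235, 238) [(105, 15, 66), (120, 16, 65), (21, 246, 148), (120, 22, 70), (108, 20, 63)]Traceback (most recent call last):
  File "<stdin>", line 11, in <module>
  File "<stdin>", line 10, in blob
    return _wrapfunc(a, 'argmax', axis=axis, out=out, **kwds)
    return bound(*args, **kwds)
ValueError: attempt to get argmax of an empty sequence
```

```bash
cat > m.py <<'E'
from h import *
np.set_printoptions(precision=4,suppress=True)
S,T=load('scene0'),load('top0')
def blob(d,roi,lo,hi):
    x,y,w,h=roi;I=cv2.cvtColor(d['image'],cv2.COLOR_RGB2HSV)[y:y+h,x:x+w]
    m=cv2.inRange(I,lo,hi);n,l,st,c=cv2.connectedComponentsWithStats(m)
    k=1+np.argmax(st[1:,4]);p=np.argwhere(l==k)[:,::-1]+[x,y];return c[k]+[x,y],p
a,p1=blob(S,(320,230,20,25),(3,180,140),(14,255,255));b,p2=blob(T,(285,225,15,20),(3,150,90),(13,255,255))
print('handle',a,p1.min(0),p1.max(0),b,p2.min(0),p2.max(0),tri(S,a,T,b))
def ends(p):
    r=cv2.boxPoints(cv2.minAreaRect(p.astype(np.float32)))
    return np.array([(r[0]+r[1])/2,(r[2]+r[3])/2] if np.linalg.norm(r[0]-r[1])<np.linalg.norm(r[1]-r[2]) else [(r[1]+r[2])/2,(r[3]+r[0])/2])
_,pa=blob(S,(374,212,16,32),(15,100,90),(22,215,235));_,pb=blob(T,(238,208,8,28),(15,100,75),(19,255,130))
ea,eb=ends(pa),ends(pb);print('peg',ea,eb)
# tip: scene min row, top max row
ta=ea[np.argmin(ea[:,1])];tb=eb[np.argmax(eb[:,1])];print('tip',tri(S,ta,T,tb))
ra=ea[np.argmax(ea[:,1])];rb=eb[np.argmin(eb[:,1])];print('root',tri(S,ra,T,rb))
for d,q in((S,[[202.35,232.6],[217.65,234.4]]),(T,[[394.5,231],[409.4,233.1]])):
    P=[onz(d,x,.135) for x in q];v=P[1]-P[0];print('tile',np.array(P)[:,:2],np.mean(P,0),np.linalg.norm(v),np.degrees(np.arctan2(v[1],v[0])))
for n,d,roi in(('T',T,(226,205,99,57)),('S',S,(290,225,120,50))):
    x,y,w,h=roi;g=cv2.cvtColor(d['image'],cv2.COLOR_RGB2HSV)[y:y+h,x:x+w]
    m=cv2.inRange(g,(0,0,120 if n=='T' else 130),(180,60,255));k,l,st,c=cv2.connectedComponentsWithStats(m)
    for i in range(1,k):
        if st[i,4]>40:
            e=ends(np.argwhere(l==i)[:,::-1]+[x,y]);P=np.array([onz(d,q,.07) for q in e]);v=P[0]-P[1]
            print(n,st[i],e,P[:,:2],np.linalg.norm(v),np.degrees(np.arctan2(v[1],v[0])))
E
python3 m.py
```

```text
handle [328.5 241. ] [327 239] [330 243] [291.4828 232.6207] [290 229] [293 236] (array([0.5576, 0.068 , 0.1052]), np.float64(0.00016031147897489103))
peg [[375.1662 222.5264]
 [382.2091 244.8287]] [[242.5 212. ]
 [242.5 233. ]]
tip (array([0.5523, 0.2106, 0.1808]), np.float64(0.014912527923507652))
root (array([0.6213, 0.2207, 0.1591]), np.float64(0.0005348833301637244))
tile [[ 0.5532 -0.3109]
 [ 0.5604 -0.2637]] [ 0.5568 -0.2873  0.135 ] 0.04773999712154229 81.36373415749583
tile [[ 0.5551 -0.2651]
 [ 0.5475 -0.3129]] [ 0.5513 -0.289   0.135 ] 0.04843560044401325 -98.96616479800885
T [  0   0  36   4 102] [[261.  206.5]
 [226.  206.5]] [[0.6503 0.171 ]
 [0.6521 0.2886]] 0.11763431670745444 -90.88797184808357
T [ 38   0  61  57 320] [[324. 233.]
 [264. 233.]] [[ 0.5575 -0.0393]
 [ 0.5607  0.1615]] 0.20086555964712194 -90.9055267266049
T [27 11 65  3 75] [[316.9963 215.904 ]
 [253.0141 218.3649]] [[ 0.6155 -0.0168]
 [ 0.6106  0.198 ]] 0.21492614638177854 -88.6772413635781
T [ 4 45 71  4 92] [[300.0013 250.0357]
 [229.9835 252.5363]] [[0.5017 0.0418]
 [0.4971 0.2753]] 0.23349844316575882 -88.870720911285
S [   0    0   91   50 1209] [[380.  249.5]
 [290.  249.5]] [[ 0.5594  0.2258]
 [ 0.5613 -0.0499]] 0.2757681503047867 90.395098754342
S [ 93   0  27  25 405] [[409. 237.]
 [383. 237.]] [[0.5063 0.3199]
 [0.5068 0.2389]] 0.08105712655030028 90.35576666482443
S [  9  38  79   3 118] [[377.0066 263.3897]
 [299.0121 264.7117]] [[ 0.6152  0.213 ]
 [ 0.6222 -0.02  ]] 0.23312259314595613 91.7101014884343
```

```bash
cat >> m.py <<'E'
print('----')
I=cv2.cvtColor(S['image'],cv2.COLOR_RGB2HSV)
print(I[216:246,376:389,1]);I=cv2.cvtColor(T['image'],cv2.COLOR_RGB2HSV);print(I[209:239,238:247,1])
print('tip T',onz(T,(242.3,234.0),.192),'tip S',onz(S,(380.7,221),.192))
for yaw in(1.2,1.6):
  for o in ((.0,)):
    a=np.radians(yaw);Rm=np.array([[np.cos(a),-np.sin(a)],[np.sin(a),np.cos(a)]])
    org=np.array([.5576,.068])-Rm@[0,-.03]
    B=lambda x,y,z:np.r_[org+Rm@[x,y],z]
    print(yaw,org,'tip',B(0,.12,.19),'root',B(.07,.12,.178))
    for n,P in(('tip',B(-.004,.12,.191)),('root',B(.065,.12,.179)),('handle',B(0,-.03,.111)),('c++',B(.08,.19,.06)),('c+-',B(.08,-.13,.06)),('c-+',B(-.08,.19,.06)),('c--',B(-.08,-.13,.06))): print(n,pix(S,P)[0],pix(T,P)[0])
E
python3 m.py | sed -n '/----/,$p'
```

```text
----
[[ 35  38  37  35  34  33  33  37  35  35  36  35  36]
 [ 35  35  38  35  32  35  35  35  34  36  35  35  36]
 [ 34  35  36  35  34  35  32  35  32  34  32  34  35]
 [ 35  35  33  34  35  38  38  35  37  35  35  35  37]
 [ 37  35  37  39  54  56  41  38  35  36  34  37  39]
 [ 35  37  38  57 127 154  60  37  37  35  35  38  39]
 [ 35  40  43  66 141 167  84  45  38  36  35  38  38]
 [ 35  38  43  60 136 167 108  51  41  40  37  41  41]
 [ 38  40  43  53 123 169 111  49  38  43  41  40  40]
 [ 41  41  43  46 115 172 120  50  38  38  40  40  38]
 [ 40  37  38  43 100 172 141  52  40  35  37  40  37]
 [ 37  35  40  41  98 169 149  53  37  36  36  35  38]
 [ 38  34  35  37  87 166 157  51  36  34  37  37  38]
 [ 37  36  37  37  79 156 160  55  38  40  41  38  37]
 [ 37  40  37  38  73 152 165  58  39  40  41  38  38]
 [ 38  37  38  38  65 142 167  73  41  38  38  38  39]
 [ 43  40  40  37  63 143 169  85  45  37  37  37  41]
 [ 42  42  40  37  60 145 169 110  42  31  29  31  31]
 [ 11   8   6   8  25 141 172 121  29   8  11  11   8]
 [ 11  11  11  13  19 133 169 129  29  11  15  11 
[... 1856 characters left out ...]
]
tip [380.5003 219.3493] [242.1167 233.3627]
root [382.3861 239.5768] [242.1383 211.7962]
handle [328.5321 239.7036] [291.4461 232.4598]
c++ [402.9576 270.2729] [226.2112 212.524 ]
c+- [295.4532 271.3477] [320.8316 209.0982]
c-+ [396.8609 231.4943] [227.1767 259.9283]
c-- [296.4566 232.5819] [322.6576 256.3875]
1.6 [0.5568 0.098 ] tip [0.5534 0.2179 0.19  ] root [0.6234 0.2199 0.178 ]
tip [380.4563 219.095 ] [242.1347 233.6983]
root [382.5105 239.3038] [242.0026 212.1326]
handle [328.5321 239.7036] [291.4461 232.4598]
c++ [403.081  269.8722] [226.0565 212.9815]
c+- [295.6366 271.5265] [320.6582 208.9003]
c-+ [396.6291 231.1492] [227.3546 260.3807]
c-- [296.2784 232.7423] [322.8152 256.1726]
```

The two views agree in y. In x and z they differ by about 5 mm, which this task can tolerate. Here are the measured positions:

- **Tile top:** about (0.554, -0.288, 0.135), with its normal at -9°.
- **Box origin:** about (0.557, 0.098), yaw 1.5°.
- **Peg tip:** about (0.554, 0.218, 0.190).
- **Handle:** about (0.557, 0.068).

First move is to a hover above the tile.

```bash
python3 -m handwheel '[[14,-45,5,0,0,-7,0.4],[28,-90,10,0,0,-14,0.4],[42,-135,15,0,0,-21,0.4],[57,-180,20,0,0,-28,0.4],[71,-225,25,0,0,-35,0.4],[86,-270,30,0,0,-42,0.4],[100,-315,30,0,0,-49,0.4],[115,-360,30,0,0,-56,0.4],[130,-405,30,0,0,-63,0.4],[145,-450,30,0,0,-70,0.4]]' 40; python3 -m handwheel '[[14,-45,0,0,0,0,0.4],[28,-90,0,0,0,-2,0.4],[42,-135,0,0,0,-4,0.4],[56,-180,0,0,0,-4,0.4],[70,-225,0,0,0,-4,0.4],[84,-270,0,0,0,-4,0.4],[98,-315,0,0,0,-4,0.4],[112,-360,0,0,0,-4,0.4],[126,-405,0,0,0,-4,0.4],[133,-426,0,0,0,-4,0.4]]'
```

```text
t: 1.1
tool_pos: [0.4206, 0.137, 0.2613]
orientation: [0.739, 0.673, 0.0, -0.0]
contact_force: [1.2, 0.7, 0.1]
width: 0.601
grasp_force: 0.0
t: 2.1
tool_pos: [0.5531, -0.2925, 0.2609]
orientation: [0.762, 0.647, -0.001, 0.001]
contact_force: [-0.9, 0.2, 0.6]
width: 0.604
grasp_force: 0.0
```

```bash
python3 -m handwheel '[[1,3,-40,0,0,0,0.4],[1,3,-80,0,0,0,0.4],[1,3,-110,0,0,0,0.4],[1,3,-130,0,0,0,0.4],[1,3,-150,0,0,0,0.4],[1,3,-150,0,0,0,0.4]]'
python3 - <<'E'
from h import *
from rig import state,eyes
print(state()['tool_pos'])
o=[]
for n,(x,y,w,h) in(('scene',(180,160,90,100)),('top',(350,190,90,100))):
    d=eyes.get_image(n);pickle.dump(d,open(n+'1.pkl','wb'));o.append(cv2.resize(d['image'][y:y+h,x:x+w,::-1],None,fx=4,fy=4,interpolation=cv2.INTER_CUBIC))
cv2.imwrite('pics/g1.png',cv2.convertScaleAbs(np.hstack(o),alpha=1.8))
E
```

```text
t: 2.7
tool_pos: [0.5524, -0.2828, 0.1082]
orientation: [0.761, 0.649, -0.001, -0.003]
contact_force: [-1.0, 0.7, -0.7]
width: 0.603
grasp_force: 0.0
[ 0.55243106 -0.28283913  0.10818364]
```

View pics/g1.png

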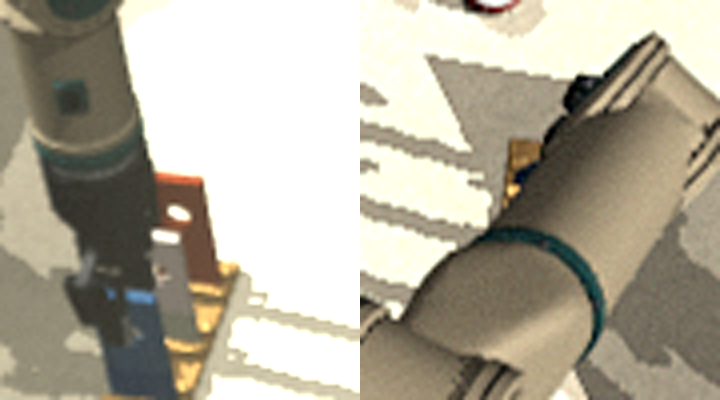

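The scene view shows the fingers straddling the blue tile's top, with the near finger offset left by about what perspective predicts. I'll trim 5 mm in y, raise slightly and close.

```bash
python3 -m handwheel '[[1,-5,3,0,0,0,0.4],[1,-5,3,0,0,0,0.6],[1,-5,3,0,0,0,1],[1,-5,3,0,0,0,1],[1,-5,3,0,0,0,1],[1,-5,3,0,0,0,1],[1,-5,3,0,0,0,1],[1,-5,3,0,0,0,1]]' 50
```

```text
t: 3.6
tool_pos: [0.5556, -0.2894, 0.1151]
orientation: [0.761, 0.649, 0.0, 0.0]
contact_force: [-2.0, -0.6, 6.2]
width: 0.103
grasp_force: 50.1
```

```bash
python3 -m handwheel '[[0,0,15,0,0,0,1],[0,0,35,0,0,0,1],[0,0,65,0,0,0,1],[0,0,100,0,0,0,1],[0,0,130,0,0,0,1],[-2,10,130,0,0,0,1],[-2,10,130,0,0,0,1]]'
python3 - <<'E'
from h import *
from rig import state,eyes
print(state()['tool_pos'],state()['contact_force'])
o=[]
for n,(x,y,w,h) in(('scene',(170,130,100,130)),('top',(350,170,100,130))):
    d=eyes.get_image(n);pickle.dump(d,open(n+'2.pkl','wb'));o.append(cv2.resize(d['image'][y:y+h,x:x+w,::-1],None,fx=4,fy=4,interpolation=cv2.INTER_CUBIC))
cv2.imwrite('pics/g2.png',cv2.convertScaleAbs(np.hstack(o),alpha=1.8))
E
```

```text
t: 4.3
tool_pos: [0.5538, -0.2774, 0.245]
orientation: [0.76, 0.65, 0.001, -0.0]
contact_force: [0.4, 1.6, -2.1]
width: 0.101
grasp_force: 49.1
[ 0.55379725 -0.2773746   0.24504812] [ 0.41677282  1.64579881 -2.0656746 ]
```

View pics/g2.png

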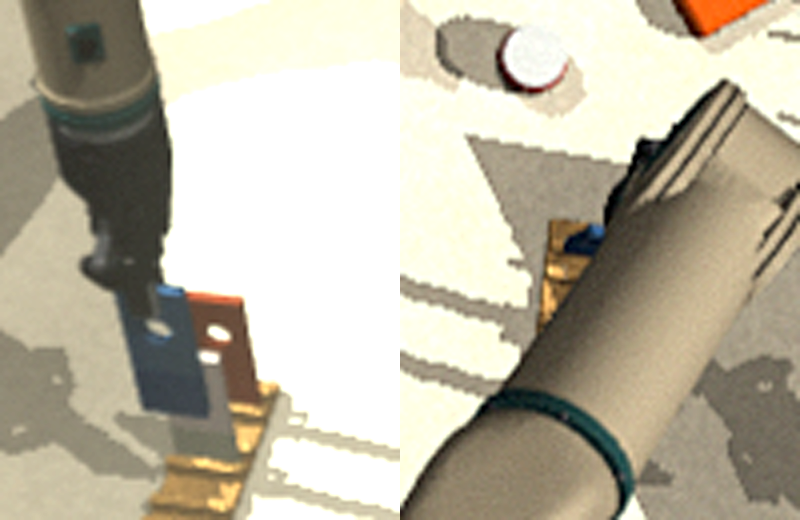

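The tile is held upright, with the hole at scene pixel (209.5, 212). I'll compute the hole's offset from the TCP.

Run:
```python
from h import *
np.set_printoptions(precision=4,suppress=True)
d=load('scene2');t=np.array([.5538,-.2774,.245])
I=d['image'][203:222,200:220].astype(int);print(I.min(2))
a=np.radians(-9.4);n=np.array([np.cos(a),np.sin(a),0])
for p in((209.3,211.8),):
    o,v=ray(d,p);P=o+v*(n@(t+.000*n-o))/(n@v);print(P,P-t,'lateral',(P-t)@[-n[1],n[0],0])
for s,z in((0,0),(.025,.02),(-.025,.02),(.025,-.105),(-.025,-.105),(0,-.02)): print(s,z,pix(d,t+s*np.array([-n[1],n[0],0])+[0,0,z])[0]-[170,130]) # crop/4
```

```text
[[33 30 29 29 28 27 29 42 47 45 46 49 53 52 52 43 47 43 54 60]
 [32 33 26 28 28 28 27 40 47 43 37 37 38 40 41 39 41 42 41 40]
 [34 34 30 26 28 26 28 35 47 43 39 37 36 37 37 39 43 37 34 34]
 [34 34 29 29 27 28 27 32 44 43 38 36 37 39 38 38 39 37 31 32]
 [37 35 32 27 31 28 28 32 43 47 41 38 37 39 38 39 38 38 33 31]
 [46 33 32 30 29 29 30 31 44 48 40 40 37 37 39 39 38 38 34 31]
 [50 33 33 37 37 35 38 44 50 50 39 38 37 38 37 39 37 39 32 34]
 [58 33 35 33 34 33 53 70 73 69 61 46 37 38 37 38 38 39 34 32]
 [66 38 35 34 33 34 48 77 90 93 87 68 47 39 38 41 37 38 35 32]
 [73 44 34 35 34 34 35 59 79 87 92 85 69 42 39 40 38 38 37 34]
 [77 52 34 33 35 36 37 38 51 71 78 90 77 48 39 37 39 38 41 35]
 [86 60 36 34 35 36 38 41 42 40 40 45 40 38 39 38 38 38 40 34]
 [92 67 37 37 36 36 36 41 43 42 43 39 36 39 38 37 40 38 40 36]
 [92 73 46 34 35 36 39 37 38 38 38 39 38 38 38 39 38 39 39 36]
 [90 79 53 36 36 36 36 36 38 37 36 35 37 38 39 39 39 38 39 53]
 [90 86 62 37 36 37 36 37 36 38 37 37 37 36 36 37 39 39 39 76]
 [90 91 67 37 35 35 37 36 36 37 36 39 37 38 37 38 40 38 38 68]
 [90 90 72 44 34 34 36 37 38 36 39 37 37 38 38 38 38 39 38 42]
 [91 91 78 52 36 36 36 36 35 35 37 39 38 38 37 38 38 37 38 40]]
[ 0.5541 -0.2757  0.2226] [ 0.0003  0.0017 -0.0224] lateral 0.0017559630858315722
0 0 [37.4475 76.0494]
0.025 0.02 [44.7949 71.8814]
-0.025 0.02 [27.8246 69.8577]
0.025 -0.105 [ 51.1751 102.6569]
-0.025 -0.105 [ 35.1855 100.6186]
0 -0.02 [38.5821 81.1287]
```

```bash
python3 -m handwheel '[[-10,35,0,0,0,0,1],[-22,75,0,0,0,2,1],[-34,120,0,0,0,4,1],[-40,165,0,0,0,6,1],[-44,210,0,0,0,8,1],[-44,255,0,0,0,10,1],[-44,300,0,0,0,11,1],[-44,345,0,0,0,11,1],[-44,390,0,0,0,11,1],[-44,430,0,0,0,11,1]]'; python3 -m handwheel '[[0,30,-5,0,0,0,1],[0,50,-15,0,0,0,1],[0,62,-25,0,0,0,1],[0,66,-33,0,0,0,1],[0,66,-33,0,0,0,1],[0,66,-33,0,0,0,1],[0,66,-33,0,0,0,1]]'
python3 - <<'E'
from h import *
from rig import state,eyes
print(state()['tool_pos'],state()['contact_force'])
o=[]
for n,(x,y,w,h) in(('scene',(330,150,100,130)),('top',(190,180,100,130))):
    d=eyes.get_image(n);pickle.dump(d,open(n+'3.pkl','wb'));o.append(cv2.resize(d['image'][y:y+h,x:x+w,::-1],None,fx=4,fy=4,interpolation=cv2.INTER_CUBIC))
cv2.imwrite('pics/g3.png',cv2.convertScaleAbs(np.hstack(o),alpha=1.8))
E
```

```text
t: 5.4
tool_pos: [0.5086, 0.1529, 0.2432]
orientation: [0.695, 0.719, -0.001, -0.001]
contact_force: [0.7, 0.1, -0.5]
width: 0.104
grasp_force: 49.2
t: 6.1
tool_pos: [0.5102, 0.2151, 0.2118]
orientation: [0.696, 0.718, 0.0, 0.0]
contact_force: [-0.8, 0.3, -1.1]
width: 0.103
grasp_force: 49.1
[0.51018603 0.2150669  0.2117585 ] [-0.77179341  0.34861008 -1.1377959 ]
```

View pics/g3.png

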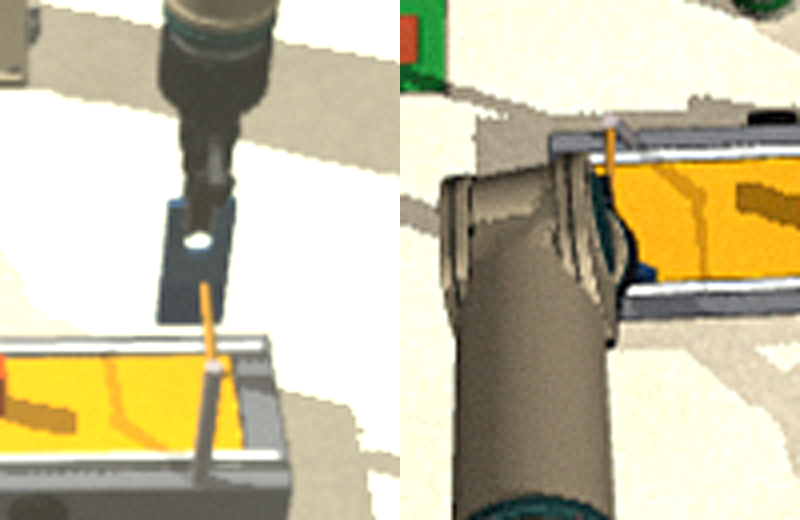

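Run:
```python
from h import *
np.set_printoptions(precision=4,suppress=True)
d=load('scene3');t=np.array([.5102,.2151,.2118])
a=np.radians(1.7);n=np.array([np.cos(a),np.sin(a),0]);l=np.array([-n[1],n[0],0])
g=d['image'][200:215,370:392].astype(int);print(g.min(2))
m=(d['image'].min(2)>60).astype(np.uint8);
k,lab,st,c=cv2.connectedComponentsWithStats(m)
i=lab[210,379];print(st[i],c[i])
for p in(c[i],):
    o,v=ray(d,p);P=o+v*(n@(t-o))/(n@v);print('hole',P,(P-t)@l,P[2]-t[2])
# tile bottom corners and tip
for s,z in((.025,.019),(-.025,.019),(.025,-.106),(-.025,-.106)): print(s,z,(pix(d,t+.005*n+s*l+[0,0,z])[0]-[330,150])*4)
```

```text
[[155 132  75  55  54  53  55  41  35  32  33  36  34  34  33  34  41  46
   47 127 154 154]
 [156 122  61  52  52  51  57  44  33  33  34  32  35  39  39  38  47  45
   48 126 155 153]
 [157 118  55  42  44  44  46  40  35  33  33  34  35  48  48  44  45  44
   49 125 155 153]
 [157 114  53  44  43  44  45  42  35  33  32  32  36  47  47  44  45  45
   58 129 156 158]
 [154 106  44  44  44  45  46  42  35  33  34  35  39  49  45  44  44  44
   57 131 157 158]
 [149 100  46  43  43  46  47  42  33  34  36  34  42  49  44  44  46  44
   64 131 154 155]
 [142  91  44  44  44  49  49  41  35  35  35  34  45  49  46  46  45  45
   88 141 156 157]
 [141  91  44  44  43  44  47  40  41  51  51  41  46  50  44  45  44  43
  102 146 157 156]
 [138  87  44  44  44  44  49  58  82 110 109  88  64  46  44  45  45  44
  109 148 156 155]
 [132  73  45  44  44  48  83 108 142 155 156 144 105  56  45  43  44  44
  123 156 157 155]
 [127  69  45  43  42  53 118 151 155 156 156 152 115  57  44  44  45  51
  125 155 157 157]
 [118  58  45  44  45  44  89 127 138 140 141 121  72  47  45  43  44  59
  127 154 156 157]
 [117  57  45  47  45  46  47  63  70  70  61  58  49  46  44  46  44  65
  130 154 155 155]
 [115  53  45  44  46  45  47  48  49  48  47  46  44  46  44  44  44  86
  136 154 156 154]
 [107  47  45  45  45  47  46  46  47  46  46  47  44  44  45  45  43  99
  143 155 156 155]]
[376 208   7   5  30] [379.1    209.9333]
hole [0.5102 0.2167 0.1901] 0.0015780074819986606 -0.021655266428852515
0.025 0.019 [234.1305 203.2336]
-0.025 0.019 [164.8926 204.4412]
0.025 -0.106 [218.5852 323.3078]
-0.025 -0.106 [153.3729 324.4256]
```

```bash
python3 -m handwheel '[[10,2,0,0,0,0,1],[22,2,0,0,0,0,1],[34,2,0,0,0,0,1],[46,2,0,0,0,0,1],[58,3,-1,0,0,0,1],[68,3,-1,0,0,0,1],[75,4,-2,0,0,0,1],[75,4,-2,0,0,0,1],[75,4,-2,0,0,0,1]]'
```

```text
t: 7.1
tool_pos: [0.5842, 0.2207, 0.2091]
orientation: [0.695, 0.719, -0.0, -0.0]
contact_force: [0.5, -1.2, -0.9]
width: 0.1
grasp_force: 49.1
```

```bash
python3 -m handwheel '[[0,-3,0,0,0,0,1],[0,-3,-3,0,0,0,1],[0,-3,-6,0,0,0,1],[0,-3,-8,0,0,0,1],[0,-3,-8,0,0,0,1],[0,-3,-8,0,0,0,1]]'; python3 -m handwheel '[[0,0,-2,0,0,0,1],[0,0,-2,0,0,0,1],[0,0,-2,0,0,0,1]]'
python3 - <<'E'
from h import *
from rig import state,eyes
print(state()['tool_pos'],state()['contact_force'])
d=eyes.get_image('scene');pickle.dump(d,open('scene4.pkl','wb'))
cv2.imwrite('pics/g4.png',cv2.convertScaleAbs(cv2.resize(d['image'][170:280,330:430,::-1],None,fx=5,fy=5,interpolation=cv2.INTER_CUBIC),alpha=1.8))
E
```

```text
t: 7.7
tool_pos: [0.5845, 0.2178, 0.2012]
orientation: [0.695, 0.719, -0.0, -0.0]
contact_force: [-0.3, -0.3, -0.9]
width: 0.105
grasp_force: 49.1
t: 8.0
tool_pos: [0.5845, 0.2177, 0.1993]
orientation: [0.695, 0.719, -0.0, -0.0]
contact_force: [-0.6, 0.0, -1.7]
width: 0.102
grasp_force: 49.1
[0.58452051 0.21772002 0.19929463] [-0.56784983  0.01464242 -1.69955943]
```

View pics/g4.png

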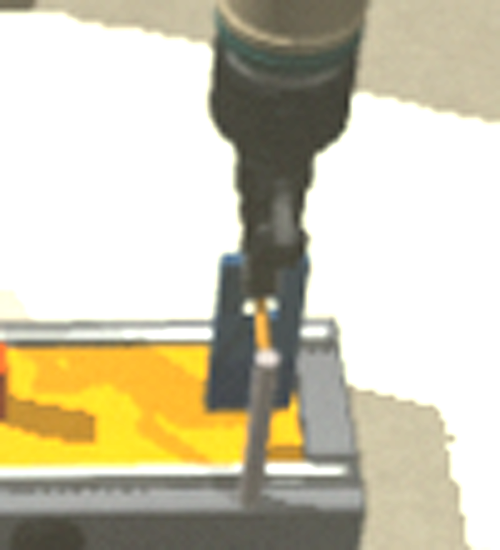

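The peg passes through the hole: light shows on both sides of it, at crop (262,305). I'll lower until it touches.

```bash
for i in 1; do python3 -m handwheel '[[0,0,-1,0,0,0,1],[0,0,-1,0,0,0,1],[0,0,-2,0,0,0,1],[0,0,-2,0,0,0,1]]'; done
```

```text
t: 8.45
tool_pos: [0.5848, 0.2178, 0.1981]
orientation: [0.695, 0.719, 0.0, 0.0]
contact_force: [-0.8, -0.6, 5.0]
width: 0.102
grasp_force: 50.1
```

```bash
python3 -m handwheel '[[0,0,0,0,0,0,0.85],[0,0,0,0,0,0,0.8],[0,0,0,0,0,0,0.7],[0,0,0,0,0,0,0.6],[0,0,0,0,0,0,0.5],[0,0,1,0,0,0,0.5],[0,0,10,0,0,0,0.5],[0,0,25,0,0,0,0.5],[0,0,45,0,0,0,0.5],[0,0,65,0,0,0,0.5]]'; python3 -m handwheel '[[0,0,10,0,0,0,0.5],[0,0,10,0,0,0,0.5],[0,0,10,0,0,0,0.5]]' ;python3 - <<'E'
from h import *
from rig import state,eyes
print(state()['tool_pos'],state()['contact_force'])
o=[]
for n,(x,y,w,h) in(('scene',(330,170,100,110)),('top',(200,190,100,110))):
    d=eyes.get_image(n);pickle.dump(d,open(n+'5.pkl','wb'));o.append(cv2.resize(d['image'][y:y+h,x:x+w,::-1],None,fx=4,fy=4,interpolation=cv2.INTER_CUBIC))
cv2.imwrite('pics/g5.png',cv2.convertScaleAbs(np.hstack(o),alpha=1.8))
E
```

```text
t: 9.45
tool_pos: [0.5846, 0.2176, 0.2636]
orientation: [0.695, 0.719, 0.0, 0.0]
contact_force: [0.3, -0.5, -0.7]
width: 0.497
grasp_force: 0.0
t: 9.75
tool_pos: [0.5842, 0.2177, 0.2719]
orientation: [0.695, 0.719, -0.0, -0.0]
contact_force: [-0.1, -0.3, 0.3]
width: 0.499
grasp_force: 0.0
[0.58418473 0.21768444 0.27192789] [-0.08834357 -0.29206937  0.28987289]
```

View pics/g5.png

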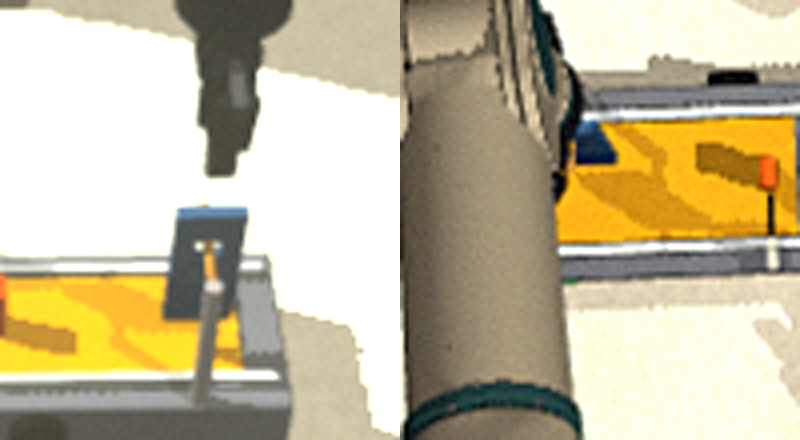

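The tile hangs upright on the peg, released, with the shutter still shut and its pointer at white. I'll go to the handle next, turning 90° on the way.

```bash
python3 -m handwheel '[[-3,-15,0,0,0,8,0.5],[-6,-35,0,0,0,16,0.5],[-9,-60,0,0,0,24,0.5],[-12,-85,0,0,0,32,0.5],[-15,-110,0,0,0,40,0.5],[-18,-130,0,0,0,48,0.5],[-21,-145,0,0,0,56,0.5],[-24,-150,0,0,0,64,0.5],[-27,-150,0,0,0,72,0.5],[-27,-150,0,0,0,80,0.5]]' 40; python3 -m handwheel '[[0,0,-20,0,0,5,0.5],[0,0,-50,0,0,10,0.5],[0,0,-85,0,0,10,0.5],[0,0,-110,0,0,10,0.5],[0,0,-110,0,0,10,0.5],[0,0,-110,0,0,10,0.5],[0,0,-110,0,0,10,0.5]]'
python3 - <<'E'
from h import *
from rig import state,eyes
print(state()['tool_pos'],state()['contact_force'],state()['joints'])
d=eyes.get_image('scene');pickle.dump(d,open('scene6.pkl','wb'))
cv2.imwrite('pics/g6.png',cv2.convertScaleAbs(cv2.resize(d['image'][180:280,290:410,::-1],None,fx=5,fy=5,interpolation=cv2.INTER_CUBIC),alpha=1.8))
E
```

```text
t: 10.85
tool_pos: [0.5566, 0.0673, 0.2714]
orientation: [0.068, 0.998, -0.0, -0.001]
contact_force: [0.1, 0.2, 0.1]
width: 0.503
grasp_force: 0.0
t: 11.55
tool_pos: [0.5585, 0.0679, 0.1635]
orientation: [-0.017, 1.0, 0.0, 0.001]
contact_force: [-0.0, -0.5, 0.5]
width: 0.499
grasp_force: 0.0
[0.55854969 0.06787773 0.16351469] [-0.0218288  -0.53608723  0.48331681] [-1.70208253e-01  5.87852548e-01 -9.07496168e-04  1.83667093e+00
  7.66071656e-04  7.14874251e-01  1.43260931e+00]
```

View pics/g6.png

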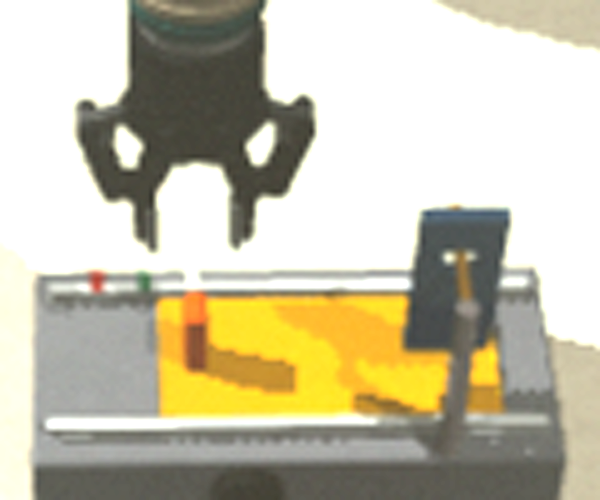

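The open fingers straddle the handle evenly in y, and the tile is hanging quietly. I'll descend and pinch.

```bash
python3 -m handwheel '[[0,0,-30,0,0,0,0.5],[0,0,-60,0,0,0,0.5],[0,0,-78,0,0,0,0.5],[0,0,-84,0,0,0,0.5],[0,0,-84,0,0,0,0.5],[0,0,-84,0,0,0,0.7],[0,0,-84,0,0,0,1],[0,0,-84,0,0,0,1],[0,0,-84,0,0,0,1],[0,0,-84,0,0,0,1]]' 60;  python3 -m handwheel '[[0,0,0,0,0,0,1],[0,0,0,0,0,0,1]]'
```

```text
t: 12.6
tool_pos: [0.5586, 0.0689, 0.0799]
orientation: [-0.016, 1.0, 0.001, 0.001]
contact_force: [-0.5, 2.6, 6.7]
width: 0.151
grasp_force: 59.1
t: 12.8
tool_pos: [0.5586, 0.0689, 0.0799]
orientation: [-0.016, 1.0, 0.001, 0.001]
contact_force: [-0.6, 2.9, 6.7]
width: 0.152
grasp_force: 59.1
```

```bash
python3 -m handwheel '[[0,-3,0,0,0,0,1],[0,-7,0,0,0,0,1],[0,-11,0,0,0,0,1],[1,-15,0,0,0,0,1],[1,-19,0,0,0,0,1],[1,-23,0,0,0,0,1],[1,-26,0,0,0,0,1],[1,-29,0,0,0,0,1],[1,-30,0,0,0,0,1],[1,-30,0,0,0,0,1]]';python3 -m handwheel '[[0,0,0,0,0,0,1],[0,0,0,0,0,0,1],[0,0,0,0,0,0,1]]'
```

```text
t: 13.8
tool_pos: [0.5593, 0.0409, 0.0799]
orientation: [-0.017, 1.0, 0.002, 0.001]
contact_force: [-1.6, 6.7, 7.6]
width: 0.152
grasp_force: 59.3
t: 14.1
tool_pos: [0.5593, 0.0409, 0.0799]
orientation: [-0.017, 1.0, 0.002, 0.001]
contact_force: [-2.4, 6.6, 7.6]
width: 0.15
grasp_force: 59.3
```

Moved 28 mm with a 6.6 N reaction, which fits the spring. I'll add 1.5 mm and check the pointer and tile visually.

```bash
python3 -m handwheel '[[0,-1.5,0,0,0,0,1],[0,-1.5,0,0,0,0,1],[0,-1.5,0,0,0,0,1],[0,-1.5,0,0,0,0,1],[0,-1.5,0,0,0,0,1]]'
python3 - <<'E'
from h import *
from rig import state,eyes
o=[]
for n,(x,y,w,h) in(('scene',(290,180,120,100)),('top',(230,190,100,100))):
    d=eyes.get_image(n);o.append(cv2.resize(d['image'][y:y+h,x:x+w,::-1],None,fx=3.6,fy=3.6,interpolation=cv2.INTER_CUBIC))
cv2.imwrite('pics/g7.png',cv2.convertScaleAbs(np.hstack(o),alpha=1.8))
s=state();print(s['tool_pos'],s['contact_force'])
E
```

```text
t: 14.6
tool_pos: [0.5593, 0.0397, 0.0799]
orientation: [-0.017, 1.0, 0.002, 0.001]
contact_force: [-1.9, 7.3, 7.7]
width: 0.156
grasp_force: 59.3
[0.55930234 0.03970167 0.07989613] [-2.08399785  7.87802532  6.70087181]
```

View pics/g7.png

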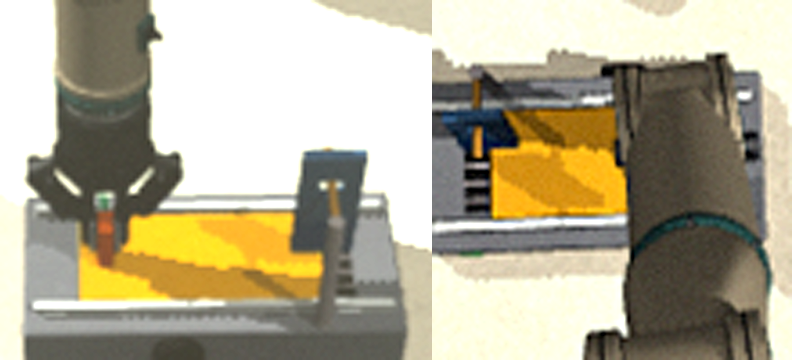

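The handle lines up with the green mark at crop (105,200), the port is half uncovered, and the tile hangs freely. Ready to hand in.

```bash
python3 -c "
from rig import order
print(order.sign_off())"
```

```text
the job is handed in; nothing more can be done
None
```

I handed the job in with the blue tile hanging freely on the peg and the shutter held about 29 mm open at the green mark; the hand-in returned no verdict.

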